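# Fasten the open quarter-turn stud on the lab bench service box

### The job

The cover plate of the grey service box on the lab bench is held by three wing-headed quarter-turn studs; one of them is still open: its head stands proud and its wing lies across the row. Press that head down and turn it a quarter turn clockwise (seen from above) until its cam catches, so that it stays down with its wing along the row like the others when you let go. Leave the two other studs fastened.

Things in the scene. Friction and masses are not known exactly. Their poses are not given: they have to be found in the camera images.
- open_wing (a point): Open stud: steel upright wing 46 long, 13 thick, 29 mm high on a round black skirt 52 across, 12 mm thick. Point on the turning axis at mid-wing: 14 mm above the skirt's top, 14 below the wing's top. x along the wing, y across its thickness (grip there), z up. Open: wing across the row, point 99 mm above the bench. Caught: wing along the row, point at about 91 mm and staying there.
- open_turn (a joint): Turn of the open stud, rad, growing clockwise from above: 0 to 0.16 open (play), 1.57 a quarter turn, stop at 1.75; friction 0.03 N m. A spring holds the head up (4 N to start, 11 N at the stop 20 mm down). It turns freely only while held at least 13 mm down (15 to 18 is good). Past about 1.25 its cam is over the catch; let go there, it rises until 8 mm below open and stays.
- shut_a_turn (a joint): Turn of one of the two fastened studs: same make, head 8 mm lower, wing along the row; about 1.57 rad when fastened, and it stays so. The grey box is 150 by 370 mm, 60 mm high, at any small yaw; its three studs stand 120 mm apart in a row along its long middle line, in any order.
- shut_b_turn (a joint): Turn of the other fastened stud, likewise about 1.57 rad when fastened, and it stays so.

How it is judged:
At the end, for the whole second after the job is handed in: The open stud's head, let go, stays at least 5 mm below its open height (point below 94 mm) and turned at least 1.25 rad, caught; both other studs still turned at least 1.25 rad (height (world z) of open_wing below 0.094 m and value of joint each of open_turn, shut_a_turn, shut_b_turn above 1.25 rad); the robot touches nothing.
It fails at once if one of the two fastened studs is unfastened (value of joint any of shut_a_turn, shut_b_turn below 1.1 rad).
It also fails if it takes over 32 s, if anything falls off the work surface, if the arm or the gripper's body presses on something with over 40 N, if the wrist force passes 120 N, or if a joint passes its speed limit or range.

### The arm

A 7-joint arm with a two-finger parallel gripper is mounted at the origin on the work surface. World frame = base frame: x ahead of the robot, y to its left, z up, the work surface at z = 0. Lengths are in m, angles in rad, forces in N, time in s.
With the tool pointing down it reaches from about 0.35 to 0.9 m from the base axis. Payload 8.1 kg.
Tool frame: the origin (TCP) lies midway between the tips of the shut fingers; the grasp point (between the pads) lies behind it (arm.tcp_to_grasp is the z of the grasp point in the tool frame, in m); z points along the fingers, y is the line along which they close (so a half turn about z gives the same grasp; the last joint's range is limited). The gripper opens to 92 mm and grips with 3 to 60 N. Pads are 19 mm wide; open, the fingers measure 130 mm over their backs; the gripper's body (75 mm by 190 mm) begins 47 mm behind the grasp point.
Start: joints at [-1.226, 0.434, 0.025, 1.573, -0.012, 1.134, -0.075], TCP at [0.271, 0.563, 0.227] pointing down, gripper open.
Joint ranges: [-2.62, 2.62], [-0.44, 2.09], [-1.27, 1.32], [0.08, 2.57], [-1.32, 4.46], [0.12, 2], [-2.74, 2.74]. Speed limits (rad/s): [2.22, 2.22, 3.01, 3.01, 3.14, 3.14, 3.14].

### API

Orientations are given as a rotation vector (axis times angle).
In Python, from cell import readout, vision, arm gives the robot as it stands.
- The arm moves only by the tool carry_out, never from a script. Its argument "increments" is one flat list of numbers, 6 for each row, row after row: the shift along the world's x, y, z in mm, then the turn, a rotation vector about the world's x, y, z in rad. In form: [tx, ty, tz, wx, wy, wz, tx, ty, tz, wx, wy, wz, ...]. A call has 1 to 20 rows; each row shifts and turns the commanded pose from where the row before left it; what a row does not reach is not made up. A row lasts 1/8 s, in which the tool goes at most 62.5 mm and 10.7 degrees, less where a joint would pass 70% of its speed; a pose out of reach is approached as far as the arm can. A call with a gripper value outside its range is refused whole. "grip" is the closure, from 0 (fully open) to 1 (shut), set as the call begins (left out, the last holds). The fingers move at their own pace and stop on an object; "newtons" is the grip in N (left out, the last holds). Time passes only in rows, so rows that do not move let the fingers close. It gives the time, the measured TCP pose, the force, the opening and the grip force at its end, in the units of the state.
- readout.observe(): the state, without advancing time (a new reading comes with each control period).
- vision.get_image(name): name is "side" or "top"; returns the picture (384x512x3 uint8, red, green, blue); there is no depth.
- vision.calibration(name): a dict with "fov_y" (degrees; the focal length in pixels is half the picture's height over the tangent of half this angle, whatever the lens; pixels are square), "cx", "cy" (the principal point, pixels), "pose" (4x4, takes a point from camera to world coordinates). Camera axes: x right, y up, looking along -z (the intrinsics and any distortion apply to the point x, -y, -z); pixel columns grow to the right and rows downward; lengths in m; the calibration is good to about 2 mm. A picture is of the moment at which its call begins. calibration takes no time and is no camera call.
- arm.sign_off(): hands the job in; it is judged then, once.
The state is a dict: "clock": time; "joints": joint angles; "dq": joint speeds; "joint_efforts": joint torques, N m; "position": TCP position; "ee_rot": TCP orientation; "force": force on the tool from outside, world axes, zero at the start; "ft_torque": the same for the moment, N m; "width": opening from 0.0 (shut) to 1.0 (fully open); "gripper_force": force on a finger pad.
Only numpy, scipy, OpenCV 4.12 (cv2) and the standard library are available. Lean on these libraries where they do the work, as an engineer would, in place of code of your own. Each camera call takes 0.05 s, during which the arm holds its last target. There are 200 camera calls.

## Working session

There is one attempt and no reset: what is moved stays moved. The work goes in short steps, Python scripts to look and compute and a tool call to move; the robot and the scene stay as the last step left them, time stands still between calls to the robot, and variables do not carry over. Pictures are saved under pics/ and viewed, at most 10 in all, crops included, and the job is handed in when it is done.

Besides the shell and the picture viewer there is one more tool, called after ">>>" by a JSON object that holds its "op" and its "data". carry_out: Moves the arm, as the interface text tells. Its arguments: {"type":"object","properties":{"increments":{"type":"array","items":{"type":"number"}},"grip":{"type":"number"},"newtons":{"type":"number"}},"required":["increments"]}

```bash
mkdir -p pics
python3 - <<'E'
from cell import readout, vision, arm
import cv2,numpy as np
s=readout.observe();print(s['clock'],s['position'],s['ee_rot'],s['width'],arm.tcp_to_grasp)
ims=[]
for n in("top","side"):
    c=vision.calibration(n);print(n,{k:(np.round(v,4).tolist() if k=='pose' else v) for k,v in c.items()})
    im=vision.get_image(n)[:,:,::-1];cv2.imwrite(f'pics/{n}0.png',im)
E
```

```text
0.0 [0.27046112 0.56288691 0.22592518] [-6.97642185e-01 -3.06291974e+00  2.48681572e-03] 1.001604759181148 -0.0188
top {'fov_y': 47.4756593587686, 'cx': 255.36886295456472, 'cy': 190.5156948192325, 'pose': [[-0.0237, 0.9995, -0.0207, 0.5542], [-0.9993, -0.0243, -0.0289, 0.0181], [-0.0294, 0.02, 0.9994, 0.799], [0.0, 0.0, 0.0, 1.0]]}
side {'fov_y': 53.08696295155381, 'cx': 259.4973606680991, 'cy': 191.00653684363053, 'pose': [[-0.9489, 0.2532, -0.1885, 0.4349], [-0.3153, -0.733, 0.6027, 0.4823], [0.0144, 0.6313, 0.7754, 0.6683], [0.0, 0.0, 0.0, 1.0]]}
```

View pics/top0.png

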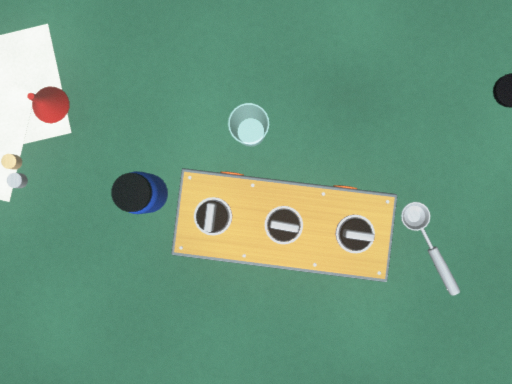

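View pics/side0.png

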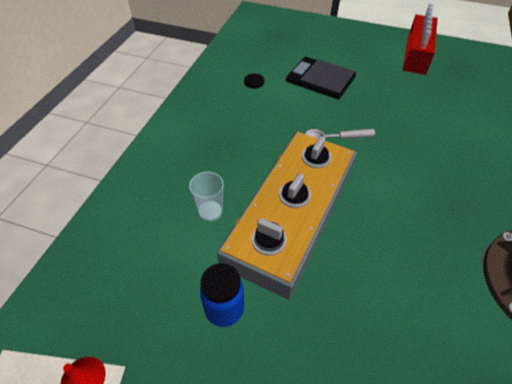

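```bash
cat > h.py <<'E'
from cell import readout, vision, arm
import cv2,numpy as np
from scipy.spatial.transform import Rotation as R
def cal(n):
    c=vision.calibration(n);f=192/np.tan(np.radians(c['fov_y']/2));return c,f
def ray(n,uv,z):
    c,f=cal(n);P=np.array(c['pose']);u,v=uv
    d=P[:3,:3]@np.array([(u-c['cx'])/f,-(v-c['cy'])/f,-1]);o=P[:3,3]
    return o+d*(z-o[2])/d[2]
E
python3 - <<'E'
from h import *
im=cv2.imread('pics/top0.png');hsv=cv2.cvtColor(im,cv2.COLOR_BGR2HSV)
y=cv2.inRange(hsv,(12,100,100),(30,255,255))
cs=max(cv2.findContours(y,cv2.RETR_EXTERNAL,2)[0],key=cv2.contourArea)
box=cv2.boxPoints(cv2.minAreaRect(cs));b=np.array([ray('top',p,.06)[:2] for p in box]);print('box',b.round(4).tolist(),[np.linalg.norm(b[i]-b[i-1]).round(4) for i in range(4)])
for c in [(212,217),(284,225),(356,234)]:
    m=np.zeros(y.shape,np.uint8);cv2.circle(m,c,15,255,-1)
    w=cv2.inRange(hsv,(0,0,110),(180,90,255))&m
    ws=max(cv2.findContours(w,cv2.RETR_EXTERNAL,2)[0],key=cv2.contourArea)
    bp=cv2.boxPoints(cv2.minAreaRect(ws));h=.113 if c[0]<250 else .105
    q=np.array([ray('top',p,h)[:2] for p in bp]);e=[q[1]-q[0],q[2]-q[1]];e=sorted(e,key=np.linalg.norm)
    # skirt: dark
    d=cv2.inRange(hsv,(0,0,0),(180,255,70))
    m2=np.zeros_like(m);cv2.circle(m2,c,24,255,-1);dk=max(cv2.findContours((d&m2),cv2.RETR_EXTERNAL,2)[0],key=cv2.contourArea)
    (sc,sr)=cv2.minEnclosingCircle(dk)
    print(bp.mean(0),'wing',q.mean(0).round(4),[np.linalg.norm(x).round(4) for x in e],'ang',np.degrees(np.arctan2(e[1][1],e[1][0])).round(1),'skirt',sc,sr,ray('top',sc,h-.029)[:2].round(4))
# can top: both views
from scipy.optimize import minimize_scalar
f=lambda z:np.linalg.norm(ray('top',(132,192),z)-ray('side',(221,282),z))
r=minimize_scalar(f,bounds=(0,.3),method='bounded');print('can',r.x,r.fun,ray('top',(132,192),r.x))
s=readout.observe();print(R.from_rotvec(s['ee_rot']).as_matrix().round(3))
E
```

```text
box [[0.4685, 0.1803], [0.606, 0.1602], [0.5527, -0.1935], [0.4176, -0.1726]] [np.float64(0.3566), np.float64(0.1389), np.float64(0.3577), np.float64(0.1368)]
[209.04596 217.10144] wing [0.5284 0.1119] [np.float64(0.0147), np.float64(0.0455)] ang -7.8 skirt (213.5, 215.5) 14.714038848876953 [0.5297 0.1085]
[284.09998 226.19998] wing [ 0.511 -0.006] [np.float64(0.0133), np.float64(0.0457)] ang -101.6 skirt (284.0, 220.0) 13.341764450073242 [ 0.5194 -0.0071]
[357.74 235.32] wing [ 0.4941 -0.1216] [np.float64(0.0132), np.float64(0.0405)] ang -99.4 skirt (355.2081604003906, 233.89913940429688) 15.482118606567383 [ 0.494  -0.1234]
can 0.09947480338837221 0.001053709737128674 [0.57118808 0.23782979 0.0994748 ]
[[-0.901  0.433 -0.001]
 [ 0.433  0.901 -0.001]
 [-0.    -0.001 -1.   ]]
```

>>> {"op": "carry_out", "data": {"increments": [21.5,-37.6,0,0,0,0.025,21.5,-37.6,0,0,0,0.025,21.5,-37.6,0,0,0,0.025,21.5,-37.6,0,0,0,0.025,21.5,-37.6,0,0,0,0.025,21.5,-37.6,0,0,0,0.025,21.5,-37.6,0,0,0,0.025,21.5,-37.6,0,0,0,0.025,21.5,-37.6,0,0,0,0.025,21.5,-37.6,0,0,0,0.025,21.5,-37.6,0,0,0,0.025,21.5,-37.6,0,0,0,0.025,0,0,-35,0,0,0,0,0,-35,0,0,0,0,0,0,0,0,0,0,0,0,0,0,0], "grip": 0.5, "newtons": 50}}

```text
clock: 2.1
position: [0.5291, 0.1124, 0.1577]
ee_rot: [0.232, 3.132, 0.0]
force: [0.6, 0.5, 0.5]
width: 0.5
gripper_force: 0.0
```

Run:
```python
from h import *
s=readout.observe();M=R.from_rotvec(s['ee_rot']).as_matrix()
print(s['clock'],s['position'],s['joints'],M.round(3).tolist(),np.degrees(np.arctan2(M[1,1],M[0,1])),s['width'],s['force'])
im=vision.get_image('side')[:,:,::-1];t=vision.get_image('top')[:,:,::-1]
a=cv2.resize(im[150:330,170:370],None,fx=2.4,fy=2.4);b=cv2.resize(t[130:310,130:280],None,fx=2.1,fy=2.4)
cv2.imwrite('pics/a1.png',np.hstack([a,b]))
```

```text
2.1 [0.52912469 0.11239477 0.15773245] [-0.42955949  0.36848628  0.16009569  1.87641701 -0.07332844  0.90149819
  1.18852234] [[-0.989, 0.147, 0.001], [0.147, 0.989, 0.0], [-0.001, 0.0, -1.0]] 81.53580983491827 0.5002847547560957 [0.61636011 0.53971011 0.48514155]
```

View pics/a1.png

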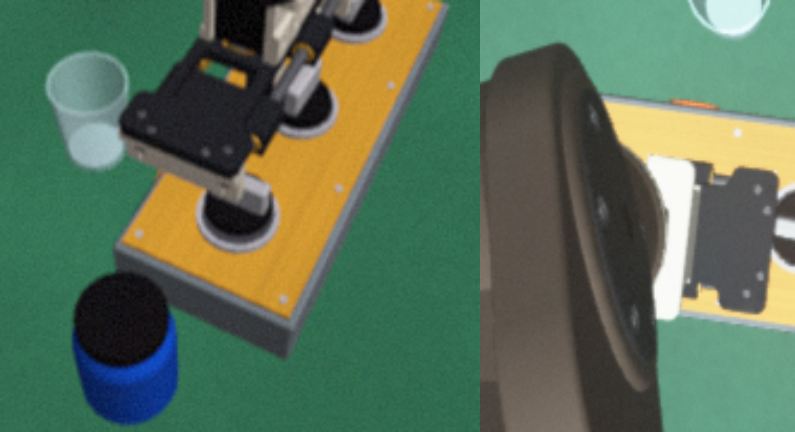

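>>> {"op": "carry_out", "data": {"increments": [0,0,-20,0,0,0,0,0,-20,0,0,0,0,0,-15,0,0,0,-1,-1,-10,0,0,0,0,0,-4,0,0,0,0,0,0,0,0,0,0,0,0,0,0,0]}}

```text
clock: 3.08
position: [0.528, 0.1113, 0.0882]
ee_rot: [0.232, 3.132, 0.001]
force: [0.2, -0.4, -0.5]
width: 0.502
gripper_force: 0.0
```

>>> {"op": "carry_out", "data": {"increments": [0,0,0,0,0,0,0,0,0,0,0,0,0,0,0,0,0,0,0,0,0,0,0,0,0,0,0,0,0,0,0,0,0,0,0,0], "grip": 1, "newtons": 45}}

```text
clock: 3.82
position: [0.528, 0.1128, 0.0879]
ee_rot: [0.23, 3.132, 0.003]
force: [0.7, 5.2, -0.8]
width: 0.138
gripper_force: 44.9
```

>>> {"op": "carry_out", "data": {"increments": [0,1.5,-4,0,0,0,0,0,-4,0,0,0,0,0,-4,0,0,0,0,0,-4,0,0,0,0,0,-1,0,0,0,0,0,0,0,0,0]}}

```text
clock: 4.58
position: [0.528, 0.113, 0.0711]
ee_rot: [0.232, 3.132, 0.001]
force: [-1.9, 1.8, 9.2]
width: 0.137
gripper_force: 45.0
```

>>> {"op": "carry_out", "data": {"increments": [0,0,0,0,0,-0.1,0,0,0,0,0,-0.1,0,0,0,0,0,-0.1,0,0,0,0,0,-0.1,0,0,0,0,0,-0.1,0,0,0,0,0,-0.1,0,0,0,0,0,0]}}

```text
clock: 5.45
position: [0.5281, 0.1133, 0.0712]
ee_rot: [1.149, 2.923, 0.002]
force: [-2.2, 2.6, 10.1]
width: 0.139
gripper_force: 45.0
```

>>> {"op": "carry_out", "data": {"increments": [0,0,0,0,0,-0.1,0,0,0,0,0,-0.1,0,0,0,0,0,-0.1,0,0,0,0,0,-0.1,0,0,0,0,0,-0.1,0,0,0,0,0,-0.1,0,0,0,0,0,-0.1,0,0,0,0,0,-0.1,0,0,0,0,0,-0.1,0,0,0,0,0,-0.1,0,0,0,0,0,0,0,0,0,0,0,0]}}

```text
clock: 6.95
position: [0.5285, 0.1135, 0.0714]
ee_rot: [2.409, 2.017, 0.003]
force: [-0.8, 5.0, 9.3]
width: 0.138
gripper_force: 45.0
```

Run:
```python
from h import *
s=readout.observe();M=R.from_rotvec(s['ee_rot']).as_matrix()
print(s['position'],s['joints'].round(2),np.degrees(np.arctan2(M[1,1],M[0,1])),s['force'],s['ft_torque'])
im=vision.get_image('side')[:,:,::-1]
cv2.imwrite('pics/a2.png',cv2.resize(im[120:320,150:370],None,fx=2.5,fy=2.5))
```

```text
[0.52851531 0.11350362 0.07135101] [-0.73  0.54  0.59  1.98 -0.43  0.74 -0.06] -10.125968353263659 [-0.815745    5.04136197  9.28311953] [ 0.82335533  0.27470234 -0.01641433]
```

View pics/a2.png

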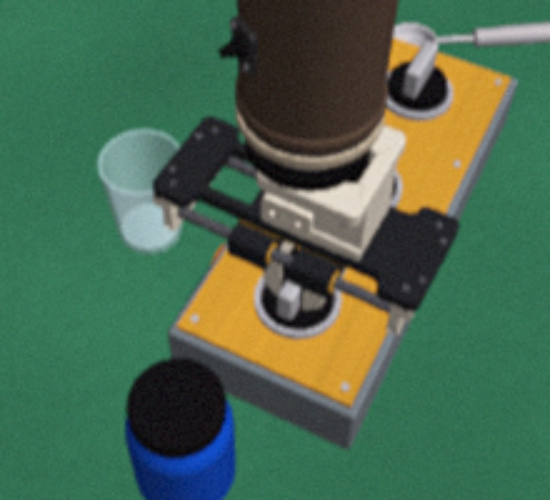

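The gripper and the wing at (290,300) now lie along the row. I'll let the head rise to the catch, release it and lift.

>>> {"op": "carry_out", "data": {"increments": [0,0,4,0,0,0,0,0,4,0,0,0,0,0,0,0,0,0,0,0,0,0,0,0]}}

```text
clock: 7.5
position: [0.5285, 0.1135, 0.0792]
ee_rot: [2.409, 2.017, 0.003]
force: [0.9, 3.7, 6.5]
width: 0.141
gripper_force: 45.0
```

>>> {"op": "carry_out", "data": {"increments": [0,0,0,0,0,0,0,0,0,0,0,0,0,0,0,0,0,0,0,0,0,0,0,0], "grip": 0.55}}

```text
clock: 8.0
position: [0.5275, 0.1124, 0.0786]
ee_rot: [2.409, 2.016, -0.001]
force: [-0.2, -0.4, -0.0]
width: 0.444
gripper_force: 0.0
```

>>> {"op": "carry_out", "data": {"increments": [0,0,15,0,0,0,0,0,30,0,0,0,0,0,30,0,0,0,0,0,35,0,0,0,-20,35,20,0,0,0,-20,35,0,0,0,0,-20,35,0,0,0,0,-20,35,0,0,0,0,-20,35,0,0,0,0,-20,35,0,0,0,0,-20,35,0,0,0,0,-20,35,0,0,0,0,0,0,0,0,0,0,0,0,0,0,0,0]}}

```text
clock: 9.75
position: [0.3681, 0.3921, 0.2094]
ee_rot: [2.409, 2.016, 0.001]
force: [-0.2, -0.8, 0.3]
width: 0.449
gripper_force: 0.0
```

Run:
```python
from h import *
s=readout.observe();print(s['clock'],s['position'],s['force'])
im=vision.get_image('side')[:,:,::-1];t=vision.get_image('top')[:,:,::-1]
cv2.imwrite('pics/a3.png',np.hstack([cv2.resize(im[110:310,190:370],None,fx=2.2,fy=2.2),cv2.resize(t[140:320,160:400],None,fx=1.66,fy=2.2*200/180)[:440]]))
```

```text
9.75 [0.36809617 0.39209265 0.20939304] [-0.20577305 -0.79716972  0.27565993]
```

View pics/a3.png

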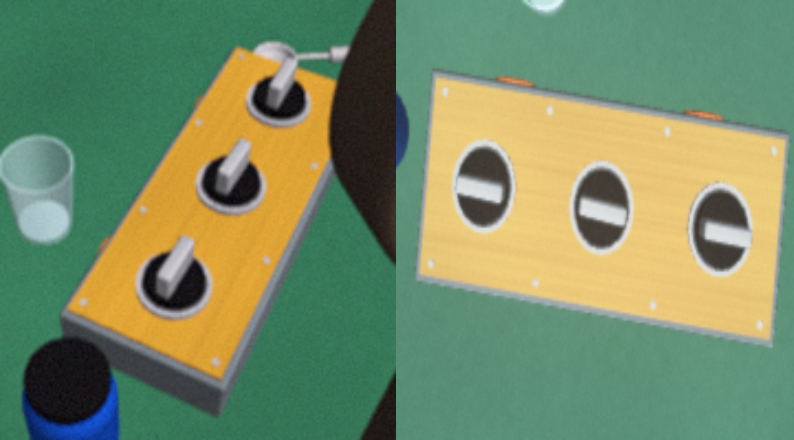

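All three wings now lie along the row: top view, right panel, at about (480,188), (602,210) and (727,233). The heads look level and the arm is clear.

```bash
python3 -c "
from cell import arm;print(arm.sign_off())"
```

```text
the job is handed in; nothing more can be done
None
```

The open stud was pressed down, turned a quarter turn clockwise and let go; the last pictures show it down with its wing along the row, the other two still fastened and the arm clear, and the job is handed in (no verdict was returned).

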